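# Lock the welding-fixture jack with its jam nut

### The arm

A 7-joint arm with a two-finger parallel gripper is mounted at the origin on the work surface. World frame = base frame: x ahead of the robot, y to its left, z up, the work surface at z = 0. Lengths are in mm, angles in rad, forces in N, time in s.
With the tool pointing down it reaches from about 400 to 850 mm from the base axis. Payload 10.4 kg.
Tool frame: the origin (TCP) lies at the centre of the arm's flange, where the gripper is bolted on; the fingertips stand ctrl.tip_reach ahead of it and the grasp point (between the pads) lies 155 mm ahead of it (ctrl.tip_reach is the distance from the TCP to the fingertips, in mm); z points along the fingers, y is the direction in which the jaws open and shut (so a half turn about z gives the same grasp; the last joint's range is limited). The gripper opens to 85 mm and grips with 20 to 120 N. Pads are 22 mm wide; open, the fingers measure 114 mm over their backs; the gripper's body (76 mm by 85 mm) begins 54 mm behind the grasp point. The pads swing forward as they close: fully open they stand 13 mm farther back than shut.
Start: joints at [-1.211, 0.332, -0.065, 1.46, 0.022, 1.35, -0.088], TCP at [233.436, 579.776, 404.738] pointing down, gripper open.
Joint ranges: [-2.6, 2.6], [-0.5, 2.12], [-1.47, 1.34], [0.16, 2.42], [-1.27, 4.41], [0.06, 2.06], [-2.6, 2.6]. Speed limits (rad/s): [2.22, 2.22, 2.79, 2.79, 3.14, 3.14, 3.14].

### API

Orientations are given as a unit quaternion [w, x, y, z].
In Python, from workcell import ctrl, cams gives the robot as it stands. Calls block until the motion is done:
- ctrl.move_to(position, orientation): joint-space move of the TCP to a pose.
- ctrl.line_to(position, rot=None, feed=150): straight line of the TCP; rot=None keeps the orientation; feed is the mean speed in mm/s.
- ctrl.goto_joints(angles): joint-space move.
- ctrl.let_go() and ctrl.grasp(strength=None): open the fingers fully, or close them until they stop; strength is the grip in N (None keeps the last).
- ctrl.hold(seconds).
- ctrl.ik(position, orientation): joint angles nearest the present ones, or None.
- ctrl.read_state(): the state.
- cams.get_image(name): name is "scene" or "top"; returns (picture, depth): 480x640x3 uint8, red, green, blue; 480x640 float32, mm along the optical axis (not along the pixel's ray), 0 where there is no reading.
- cams.calibration(name): a dict with "intrinsics" (3x3 intrinsics, pixels), "pose" (4x4, takes a point from camera to world coordinates). Camera axes: x right, y down, z forward; pixel columns grow to the right and rows downward; lengths in mm; the calibration is good to about 2 mm. A picture is of the moment at which its call begins. calibration takes no time and is no camera call.
A pose or a line that the arm cannot do raises ctrl.IKError and nothing moves.
- ctrl.sign_off(): hands the job in, once; it reports no verdict.
The state is a dict: "time_s": time; "joints": joint angles; "joint_velocities": joint speeds; "joint_torque": joint torques, N m; "tcp_pos": TCP position; "tool_rot": TCP orientation; "wrist_force": force on the tool from outside, world axes, zero at the start; "torque": the same for the moment, N m; "grip_width": finger opening in mm.
Only numpy, scipy, OpenCV 4.12 (cv2) and the standard library are available. Lean on these libraries where they do the work, as an engineer would, in place of code of your own. Each camera call takes 0.05 s, during which the arm holds its last target.

### The job

The height of both screw jacks on the welding table is set, but the blue one still has its brass jam nut standing loose up the thread. Run that nut down clockwise against the jack's neck and tighten it until the spring washer under it is pressed flat, stopping there: do not wrench so hard that the screw itself is dragged round and the setting lost. Let go of the nut, and leave the grey jack's nut and the things lying about as they are.

Things in the scene. Friction and masses are not known exactly. Their poses are not given: they have to be found in the camera images.
- nut_center (a point): Centre of the loose brass hexagon jam nut, 56 mm across flats, 65 across corners, 28 high. z up along the thread; x is normal to a pair of flats, the others at 60 degree steps; red mark on top at one corner. Right-hand thread: a full turn clockwise from above lowers it 12 mm. It first runs 3.2 to 4.4 rad (6.1 to 8.4 mm down) against 0.1 N m of friction, and stays where left.
- jack_seat (a point): Centre of the flat top of this jack's neck, on the screw axis, 90 mm above the table. A conical black spring washer lies on it, 3 mm high free, 1.1 flat: the nut's centre is 17 mm above this point at first touch, 15.1 when flat. From touch to flat takes 1 rad more; torque steps up to 0.35 N m at touch, 0.6 when flat, then the nut stops dead. Released it stays; anticlockwise it loosens easily.
- jack: The jack with the loose nut, fixed to the table; origin on the table under its axis, z up. Base plate 110 x 110 x 14 mm, blue round body 72 mm in diameter up to 65 mm high, blue neck 48 mm in diameter from there to 90 mm, so fingers have room round the nut and just below it.
- set_screw (a joint): Turn of this jack's set screw (rad), 0 at the start, clockwise from above positive. It stands upright, 36 mm in diameter, through the nut up to 145 mm above the table, a black slot across its top. Only friction holds it: a torque above about 1.5 N m on the tight nut drags it round and the height setting is lost.
- other_nut_center (a point): Centre of the same kind of nut on the second jack, the same but painted grey, already tight on its flat washer, so with no bright thread showing below it. The two jacks stand to the left and right of each other and may be either way round.
- other_nut (a joint): Turn of the second jack's nut (rad), 0 at the start, clockwise positive; not to be turned.
- tube_center (a point): Centre of a loose bare steel square-tube offcut lying on the table, 100 mm long (its x), 50 x 50 mm.
- square_center (a point): Middle of a loose red and steel L-shaped welding square lying flat, 100 x 95 x 18 mm.
- hammer: Loose hammer, 240 mm long, lying along its x axis, origin below its middle on the table.
Not all that is in view belongs to the job. Leave any green or orange look-alike of the jack alone.

How it is judged:
By the outcome, as a careful person would: the job done as asked, in the order asked, and still so for the second after the job is handed in, with the robot touching nothing.
It also fails if it takes over 72 s, if anything falls off the work surface, if the arm or the gripper's body presses on something with over 40 N, if the wrist force passes 120 N, or if a joint passes its speed limit or range.

## Working session

There is one attempt and no reset: what is moved stays moved. The work goes in short steps, each a Python script; the robot and the scene stay as the last script left them, time stands still between calls to the robot, and variables do not carry over. Pictures are saved under pics/ and viewed, and the job is handed in when it is done.

```bash
ls; mkdir -p pics; cat > h.py <<'E'
import numpy as np,cv2
from workcell import ctrl,cams
def save(n,im): cv2.imwrite('pics/'+n,cv2.cvtColor(im,cv2.COLOR_RGB2BGR))
def ray(name,u,v,z):
    c=cams.calibration(name);K=np.array(c['intrinsics']);T=np.array(c['pose'])
    d=T[:3,:3]@np.linalg.solve(K,[u,v,1.]);o=T[:3,3]
    return o+d*(z-o[2])/d[2]
def pts(name,dep):
    c=cams.calibration(name);K=np.array(c['intrinsics']);T=np.array(c['pose'])
    v,u=np.mgrid[:480,:640];p=np.stack([(u-K[0,2])/K[0,0]*dep,(v-K[1,2])/K[1,1]*dep,dep],-1)
    return p@T[:3,:3].T+T[:3,3]
E
python3 - <<'E'
from h import *
for n in('scene','top'):
    im,d=cams.get_image(n);save(n+'0.png',im);np.savez('/tmp/'+n+'0.npz',im=im,d=d)
    print(n,cams.calibration(n))
print(ctrl.read_state(),ctrl.tip_reach)
E
```

```text
pics
scene {'intrinsics': array([[503.64695245,   0.        , 319.2660277 ],
       [  0.        , 503.64695245, 245.79692326],
       [  0.        ,   0.        ,   1.        ]]), 'pose': array([[ 3.35461835e-01,  6.39516874e-01, -6.91725036e-01,
         1.20213625e+03],
       [ 9.42020480e-01, -2.21546064e-01,  2.52021343e-01,
        -3.35570071e+02],
       [ 7.92294278e-03, -7.36162692e-01, -6.76758241e-01,
         7.72577263e+02],
       [ 0.00000000e+00,  0.00000000e+00,  0.00000000e+00,
         1.00000000e+00]])}
top {'intrinsics': array([[560.81402245,   0.        , 319.60062789],
       [  0.        , 560.81402245, 230.57601342],
       [  0.        ,   0.        ,   1.        ]]), 'pose': array([[ 2.22750422e-02, -9.80364860e-01,  1.95929999e-01,
         3.60371054e+02],
       [-9.99725950e-01, -2.04310195e-02,  1.14279799e-02,
        -1.01933021e+02],
       [-7.20054030e-03, -1.96130863e-01, -9.80551292e-01,
         1.11438687e+03],
       [ 0.00000000e+00,  0.00000000e+00,  0.00000000e+00,
         1.00000000e+00]])}
{'time_s': 0.1, 'joints': array([-1.2106292 ,  0.33278824, -0.06472012,  1.46084292,  0.02160077,
        1.34987968, -0.08851873]), 'joint_velocities': array([ 7.59582760e-05, -1.84797221e-03, -1.29477670e-03, -2.20572597e-03,
       -8.43889350e-04, -2.88246021e-04,  1.66221393e-03]), 'joint_torque': array([ 1.73754615e-03, -6.26742196e+01,  4.93292219e-02, -3.92434251e+01,
        1.63217413e-02,  6.83782302e-03,  3.95803625e-05]), 'tcp_pos': array([233.37223052, 579.67550698, 404.01505065]), 'tool_rot': array([-9.23457101e-05,  1.90207833e-01,  9.81743656e-01, -6.04307631e-04]), 'wrist_force': array([ 0.52134521, -0.31037659, -0.04150892]), 'torque': array([0.00527962, 0.00586393, 0.00876301]), 'grip_width': 85.34940164330033} 173.4
```

View pics/scene0.png

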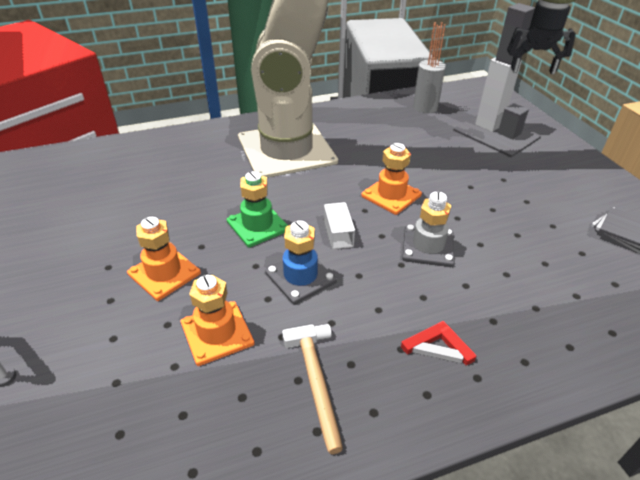

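View pics/top0.png

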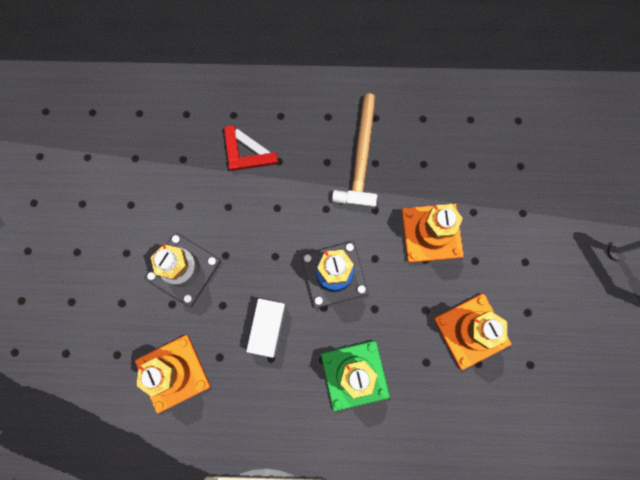

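Jack-like things in the top image are blue (336,268), grey (168,262), green (358,377) and orange (446,220), (490,330) and (152,377). The blue one fits the job. I'll enlarge it to confirm and measure it.

```bash
python3 - <<'E'
from h import *
out=[]
for n,(u,v) in(('scene',(300,255)),('top',(336,272))):
    z=np.load(f'/tmp/{n}0.npz');im,d=z['im'],z['d']
    c=im[v-50:v+50,u-50:u+50];out.append(cv2.resize(c,(400,400),interpolation=cv2.INTER_CUBIC))
    P=pts(n,d)
    hsv=cv2.cvtColor(im,cv2.COLOR_RGB2HSV)
    m=((hsv[...,0]>15)&(hsv[...,0]<32)&(hsv[...,1]>90)&(hsv[...,2]>80)).astype(np.uint8)
    k=np.zeros_like(m);k[v-50:v+50,u-50:u+50]=1;m&=k
    q=P[(m>0)]
    print(n,m.sum(),'brass z pct',np.percentile(q[:,2],[5,25,50,75,95]).round(1))
    top=q[q[:,2]>np.percentile(q[:,2],85)-4]
    print(' box',q.min(0).round(1),q.max(0).round(1))
    # white screw top
    w=((hsv[...,1]<60)&(hsv[...,2]>150)&(P[...,2]>130)&(P[...,2]<160)&(k>0))
    vv,uu=np.nonzero(w);print(' white',w.sum(),uu.mean(),vv.mean(),P[w].mean(0),ray(n,uu.mean(),vv.mean(),145))
    red=((hsv[...,0]<8)|(hsv[...,0]>172))&(hsv[...,1]>130)&(hsv[...,2]>90)&(k>0)
    vv,uu=np.nonzero(red);print(' red',red.sum(),uu.mean(),vv.mean(),P[red].mean(0))
    b=(hsv[...,0]>100)&(hsv[...,0]<125)&(hsv[...,1]>150)&(k>0);print(' blue z',np.percentile(P[b][:,2],[1,50,99]))
save('crop0.png',np.hstack(out))
E
```

```text
scene 466 brass z pct [ 92.9 111.8 121.9 129.4 131.2]
 box [ 324.1 -151.    -1.3] [526.8 -88.3 132.9]
 white 262 299.18702290076334 229.00763358778627 [ 501.08957526 -121.47051428  142.87562139] [ 503.50097461 -122.203953    145.        ]
 red 1 310.0 237.0 [ 515.31709444 -104.49534441  129.3665725 ]
 blue z [21.70140318 63.04209409 89.19474668]
top 515 brass z pct [122.9 128.  129.3 130.6 132.2]
 box [ 465.3 -156.6   13.1] [541.6 -89.  134.7]
 white 301 335.2956810631229 264.9700996677741 [ 493.6174372  -119.32203023  144.848235  ] [ 493.58490697 -119.31705003  145.        ]
 red 8 325.625 252.625 [ 517.50071781 -102.04700457  129.15991306]
 blue z [38.48828903 64.58372963 69.62694561]
```

View pics/crop0.png

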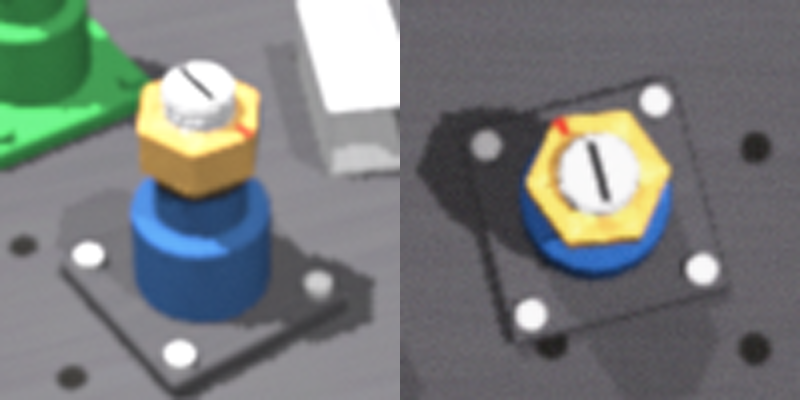

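```bash
cat >> h.py <<'E'
def nutfit(n,im,d,c,zt):
    """hex top: mask of brass/red/white near world axis c by pixels, rays onto plane zt; uses depth to keep top face"""
    P=pts(n,d);hsv=cv2.cvtColor(im,cv2.COLOR_RGB2HSV)
    near=np.hypot(P[...,0]-c[0],P[...,1]-c[1])<45
    m=(near&(abs(P[...,2]-zt)<5)&(hsv[...,1]>60)&((hsv[...,0]<35)|(hsv[...,0]>170))).astype(np.uint8)
    vv,uu=np.nonzero(m)
    W=np.array([ray(n,u,v,zt)[:2] for u,v in zip(uu,vv)])
    hull=cv2.convexHull(W.astype(np.float32))[:,0]
    # support widths: across flats minimal
    best=[]
    for a in np.radians(np.arange(0,60,1)):
        w=0;cc=[]
        for k in range(3):
            t=a+k*np.pi/3;s=hull@[np.cos(t),np.sin(t)];w+=np.ptp(s);cc.append((t,(s.max()+s.min())/2))
        A=np.array([[np.cos(t),np.sin(t)] for t,_ in cc]);x=np.linalg.lstsq(A,np.array([b for _,b in cc]),rcond=None)[0]
        best.append((w/3,np.degrees(a),x))
    best.sort(key=lambda b:b[0])
    red=near&(abs(P[...,2]-zt)<6)&((hsv[...,0]<9)|(hsv[...,0]>172))&(hsv[...,1]>110)
    vv,uu=np.nonzero(red);r=ray(n,uu.mean(),vv.mean(),zt)[:2] if len(uu) else None
    return len(W),best[0],r
E
python3 - <<'E'
from h import *
for n in('scene','top'):
    z=np.load(f'/tmp/{n}0.npz');im,d=z['im'],z['d']
    N,b,r=nutfit(n,im,d,(497,-121),129.3);print(n,N,b,r,np.degrees(np.arctan2(*(r-b[2])[::-1])))
    P=pts(n,d);hsv=cv2.cvtColor(im,cv2.COLOR_RGB2HSV)
    near=np.hypot(P[...,0]-497,P[...,1]+121)<70
    m=(near&(P[...,2]<30)&(P[...,2]>5)&(hsv[...,1]<60)&(hsv[...,2]>135)).astype(np.uint8)
    k,_,st,ce=cv2.connectedComponentsWithStats(m)
    L=[ray(n,*ce[i],16).round(1) for i in range(1,k) if st[i,4]>5];print(L)
    w=near&(P[...,2]>143)&(P[...,2]<150)
    vv,uu=np.nonzero(w);W=np.array([ray(n,u,v,145)[:2] for u,v in zip(uu,vv)])
    print('screw top',cv2.minEnclosingCircle(W.astype(np.float32)),W.mean(0))
E
```

```text
scene 285 (np.float64(60.000671034158934), np.float64(6.000000000000001), array([ 498.71138153, -120.36621052])) [ 517.69943237 -103.27898056] 41.98385176039549
[array([ 519.6, -152.4,   16. ]), array([521.5, -65. ,  16. ])]
screw top ((497.1828308105469, -119.87788391113281), 18.44100570678711) [ 496.70748648 -119.45009618]
top 524 (np.float64(56.04679400569079), np.float64(7.0), array([ 494.27457874, -119.0033663 ])) [ 517.47749025 -102.04717964] 36.15852809041984
[array([ 548.2, -149.3,   16. ]), array([524.4, -65.8,  16. ]), array([ 465.4, -173.4,   16. ]), array([442. , -90.3,  16. ])]
screw top ((493.7574768066406, -119.34342956542969), 17.65981674194336) [ 494.14234462 -118.88950962]
```

The blue jack is confirmed: bright blue body, black gap under the nut, nut top at z≈129.4, so the nut centre is ≈115.4 as expected. The axis is ≈(495.3,-119.4) and the flat normals are at 7° mod 60. Next I'll check wrist reach.

```bash
cat >> h.py <<'E'
AX=np.array([495.3,-119.4])
def q(phi): return np.array([0,np.cos(phi/2),np.sin(phi/2),0])
E
python3 - <<'E'
from h import *
for deg in range(-180,360,20):
    s=ctrl.ik([*AX,267.5],q(np.radians(deg)))
    print(deg,None if s is None else np.round(s,2))
E
```

```text
-180 [-0.53  0.25  0.77  1.96 -0.21  1.01  1.9 ]
-160 [-0.53  0.25  0.77  1.96 -0.2   1.01  2.25]
-140 [-0.54  0.25  0.77  1.96 -0.21  1.01  2.6 ]
-120 [ 1.18  0.5  -1.23  1.88  0.52  1.14  2.37]
-100 None
-80 [-0.84  0.41  1.18  1.97 -0.43  1.05 -2.44]
-60 [-0.84  0.41  1.18  1.97 -0.43  1.05 -2.09]
-40 [-0.84  0.41  1.18  1.97 -0.43  1.05 -1.74]
-20 [-0.55  0.26  0.79  1.96 -0.21  1.01 -1.58]
0 [-0.59  0.27  0.84  1.96 -0.23  1.02 -1.22]
20 [-0.6   0.27  0.84  1.96 -0.23  1.02 -0.87]
40 [-0.6   0.27  0.85  1.96 -0.24  1.02 -0.52]
60 [-0.6   0.27  0.85  1.96 -0.24  1.02 -0.17]
80 [-0.6   0.27  0.85  1.96 -0.24  1.02  0.18]
100 [-0.6   0.27  0.85  1.96 -0.24  1.02  0.53]
120 [-0.61  0.27  0.86  1.96 -0.24  1.02  0.88]
140 [-0.59  0.27  0.83  1.96 -0.23  1.02  1.23]
160 [-0.55  0.26  0.79  1.96 -0.21  1.01  1.56]
180 [-0.53  0.25  0.77  1.96 -0.21  1.01  1.9 ]
200 [-0.53  0.25  0.77  1.96 -0.2   1.01  2.25]
220 [-0.54  0.25  0.77  1.96 -0.21  1.01  2.6 ]
240 [ 1.18  0.5  -1.23  1.88  0.52  1.14  2.37]
260 None
280 [-0.84  0.41  1.18  1.97 -0.43  1.05 -2.44]
300 [-0.84  0.41  1.18  1.97 -0.43  1.05 -2.09]
320 [-0.84  0.41  1.18  1.97 -0.43  1.05 -1.74]
340 [-0.55  0.26  0.79  1.96 -0.21  1.01 -1.58]
```

```bash
cat >> h.py <<'E'
def st(tag=''):
    s=ctrl.read_state();print(tag,'t%.2f'%s['time_s'],'p',np.round(s['tcp_pos'],1),'phi %.2f'%phi(s),'F',np.round(s['wrist_force'],1),'M',np.round(s['torque'],3),'g%.1f'%s['grip_width'],'j7 %.2f tq7 %.3f'%(s['joints'][6],s['joint_torque'][6]),flush=True);return s
def phi(s):
    w,x,y,z=s['tool_rot'];return np.degrees(np.arctan2(2*(x*y+w*z),1-2*(y*y+z*z)))
E
python3 - <<'E'
from h import *
st()
ctrl.move_to([*AX,350],q(np.radians(157)));s=st('above')
im,d=cams.get_image('scene');save('s1.png',im)
print(s['joints'].round(2))
E
```

```text
t0.10 p [233.4 579.7 404. ] phi 158.07 F [ 0.5 -0.3 -0. ] M [0.005 0.006 0.009] g85.3 j7 -0.09 tq7 0.000
above t2.74 p [ 495.6 -118.6  350. ] phi 157.08 F [-0.1  1.1 -0.1] M [-0.018 -0.007  0.02 ] g85.6 j7 1.42 tq7 0.005
[-0.63  0.13  0.84  1.87 -0.11  1.18  1.42]
```

View pics/s1.png

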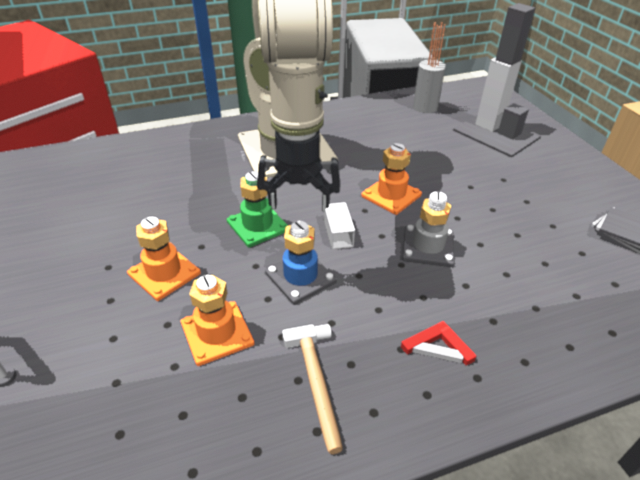

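The fingertips (≈(272,205) and (328,200)) straddle the blue nut (300,235), with nothing in the way. Going down and gripping gently.

```bash
python3 - <<'E'
from h import *
ctrl.line_to([*AX,300],feed=100);st('300')
ctrl.line_to([*AX,267.5],feed=60);st('down')
ctrl.grasp(25);st('grip')
ctrl.hold(0.3);st('grip')
im,d=cams.get_image('scene');save('s2.png',im[100:340,150:470].repeat(2,0).repeat(2,1))
im,d=cams.get_image('top');save('t2.png',im[150:390,170:490].repeat(2,0).repeat(2,1))
E
```

```text
300 t3.44 p [ 495.5 -119.5  300.3] phi 156.99 F [0.5 0.2 0.9] M [ 0.01  -0.053  0.027] g85.1 j7 1.48 tq7 0.029
down t4.13 p [ 495.3 -119.5  267.5] phi 156.99 F [0.1 0.5 0.2] M [-0.032  0.015  0.023] g85.4 j7 1.52 tq7 0.019
grip t4.51 p [ 495.6 -119.2  267.9] phi 157.02 F [0.6 1.7 3.1] M [ 0.42  -0.083 -0.019] g55.7 j7 1.52 tq7 -0.008
grip t4.81 p [ 495.6 -119.2  267.8] phi 157.02 F [0.4 3.8 5.8] M [ 0.693 -0.071  0.046] g55.7 j7 1.52 tq7 -0.009
```

View pics/s2.png

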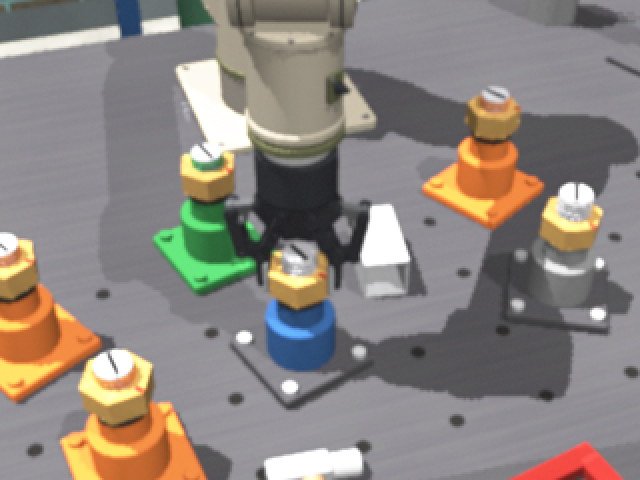

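Grip width is 55.7, so the pads are seated on flats. First stroke: half a turn in small helical steps. This ends before first touch, which comes at 3.2 rad at the earliest.

```bash
cat >> h.py <<'E'
def screw(p0,z0,p1,step,rate,lim=None,ax=AX,every=1):
    """rotate from phi p0 (deg) clockwise to p1; z follows the thread. rate deg/s"""
    p=p0;i=0
    while p>p1+1e-6:
        n=max(p-step,p1);dz=(p-n)/360*12
        z=z0-(p0-n)/360*12
        ctrl.line_to([*ax,z],q(np.radians(n)),feed=dz/((p-n)/rate));p=n;i+=1
        if i%every==0: 
            s=st('cmd %.1f'%p)
            if lim and abs(s['torque'][2])>lim: print('LIM');break
            if np.linalg.norm(s['wrist_force'])>30: print('FORCE');break
    return p,z
E
python3 - <<'E'
from h import *
ax=AX+[0.1,0.6]
print(screw(157,267.5,137,10,30,lim=0.8,ax=ax))
E
```

```text
cmd 147.0 t5.29 p [ 495.6 -119.   267.4] phi 146.97 F [-0.5  1.5  5.4] M [ 0.301 -0.032 -0.128] g55.7 j7 1.35 tq7 -0.109
cmd 137.0 t5.62 p [ 495.6 -118.9  267.1] phi 137.01 F [0.8 1.3 4.7] M [ 0.332 -0.134 -0.097] g55.3 j7 1.19 tq7 -0.282
(137, 266.8333333333333)
```

```bash
python3 - <<'E'
from h import *
ax=AX+[0.1,0.6]
print(screw(137,266.833,-23,20,40,lim=0.5,ax=ax))
im,d=cams.get_image('scene');save('s3.png',im[100:340,150:470].repeat(2,0).repeat(2,1))
E
```

```text
cmd 117.0 t6.12 p [ 495.7 -118.8  266.5] phi 117.04 F [2.1 0.7 5.3] M [ 0.329 -0.206 -0.155] g55.7 j7 0.87 tq7 -0.068
cmd 97.0 t6.62 p [ 495.8 -118.8  265.8] phi 97.11 F [2.4 1.9 5. ] M [ 0.38  -0.318 -0.162] g55.4 j7 0.56 tq7 -0.075
cmd 77.0 t7.12 p [ 495.9 -118.8  265.2] phi 77.19 F [3.4 2.1 5.8] M [ 0.415 -0.557 -0.145] g55.7 j7 0.26 tq7 -0.167
cmd 57.0 t7.62 p [ 495.9 -118.8  264.5] phi 57.22 F [5.1 1.8 4.4] M [ 0.289 -0.964 -0.115] g55.8 j7 -0.03 tq7 -0.183
cmd 37.0 t8.12 p [ 495.9 -118.9  263.8] phi 37.15 F [4.5 1.8 3.9] M [ 0.192 -1.113 -0.185] g55.8 j7 -0.33 tq7 -0.058
cmd 17.0 t8.62 p [ 496.  -119.   263.2] phi 17.15 F [6.  0.7 3.5] M [ 0.124 -1.152 -0.171] g55.5 j7 -0.64 tq7 -0.071
cmd -3.0 t9.12 p [ 496.  -119.1  262.6] phi -2.86 F [ 5.6 -0.6  3.8] M [ 0.044 -1.226 -0.129] g55.6 j7 -0.97 tq7 -0.080
cmd -23.0 t9.62 p [ 495.9 -119.2  261.9] phi -22.87 F [ 5.3 -0.9  2.6] M [-0.114 -1.247 -0.082] g55.6 j7 -1.30 tq7 -0.084
(-23, 261.4996666666667)
```

View pics/s3.png

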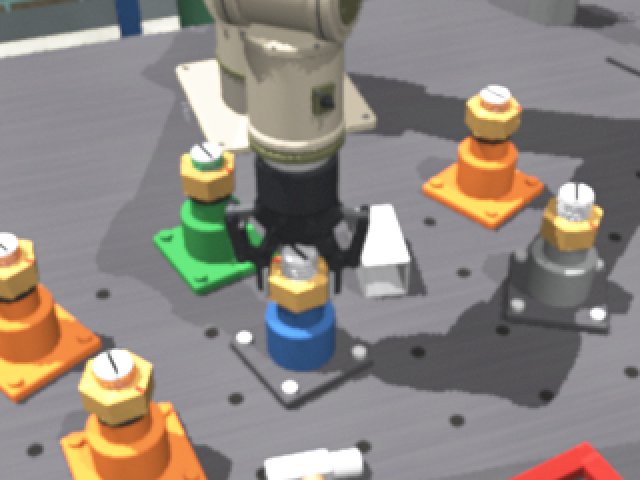

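```bash
python3 - <<'E'
from h import *
ax=np.array([496.2,-119.0])
ctrl.let_go();s=st('open')
j=s['joints'].copy();j[6]+=np.radians(90);ctrl.goto_joints(j);st('mid')
j[6]+=np.radians(90);ctrl.goto_joints(j);st('back')
ctrl.line_to([*ax,261.5],q(np.radians(157)),feed=20);st('pos')
ctrl.grasp(25);ctrl.hold(0.3);st('grip')
E
```

```text
open t10.07 p [ 495.1 -118.9  261.2] phi -22.98 F [0.5 0.8 0.5] M [-0.024 -0.023 -0.027] g85.6 j7 -1.31 tq7 0.016
mid t11.47 p [ 495.  -118.9  261.2] phi 66.95 F [-0.4  0.7 -0.6] M [0.015 0.001 0.021] g85.0 j7 0.26 tq7 0.063
back t12.88 p [ 495.1 -118.9  261.2] phi 156.94 F [-0.1  0.5  0.3] M [-0.036 -0.022  0.037] g85.3 j7 1.83 tq7 0.055
pos t13.12 p [ 496.3 -119.   261.5] phi 156.98 F [ 0.  -0.1  0.1] M [0.004 0.018 0.038] g85.6 j7 1.84 tq7 -0.016
grip t13.80 p [ 496.1 -119.2  261.6] phi 156.99 F [-2.4 -1.9  3. ] M [-0.286  0.273  0.016] g55.6 j7 1.84 tq7 0.009
```

```bash
python3 - <<'E'
from h import *
ax=np.array([496.2,-119.0])
ctrl.grasp(80);ctrl.hold(0.2);st('grip80')
print(screw(157,261.5,77,5,25,lim=0.3,ax=ax))
E
```

```text
grip80 t14.22 p [ 496.2 -119.1  261.6] phi 156.99 F [-2.9 -0.7  6.2] M [-0.267  0.553 -0.059] g54.8 j7 1.84 tq7 0.010
cmd 152.0 t14.47 p [ 496.2 -119.2  261.5] phi 151.94 F [-2.5 -1.9  4.9] M [-0.243  0.567 -0.119] g54.6 j7 1.75 tq7 -0.304
cmd 147.0 t14.72 p [ 496.2 -119.2  261.3] phi 146.94 F [-3.1 -1.1  6.5] M [-0.321  0.509 -0.097] g55.0 j7 1.66 tq7 -0.306
cmd 142.0 t14.97 p [ 496.2 -119.2  261.1] phi 141.95 F [-3.4 -1.7  5.7] M [-0.288  0.531 -0.1  ] g54.8 j7 1.58 tq7 -0.307
cmd 137.0 t15.22 p [ 496.2 -119.2  260.9] phi 136.94 F [-2.5 -1.7  6.3] M [-0.259  0.553 -0.132] g55.1 j7 1.49 tq7 -0.308
cmd 132.0 t15.47 p [ 496.2 -119.2  260.8] phi 131.94 F [-2.5 -1.4  4.8] M [-0.265  0.572 -0.151] g55.0 j7 1.41 tq7 -0.309
cmd 127.0 t15.72 p [ 496.1 -119.2  260.6] phi 126.94 F [-3.3 -1.4  6. ] M [-0.249  0.566 -0.097] g55.0 j7 1.32 tq7 -0.310
cmd 122.0 t15.97 p [ 496.1 -119.2  260.4] phi 121.94 F [-1.3 -0.3  5.8] M [-0.265  0.571 -0.161] g55.2 j7 1.24 tq7 -0.310
cmd 117.0 t16.22 p [ 496.1 -119.2  260.3] phi 116.94 F [-2.7 -1.3  5.4] M [-0.27   0.56  -0.144] g54.8 j7 1.15 tq7 -0.310
cmd 11
[... 283 characters left out ...]
 101.94 F [-1.4 -1.   5.3] M [-0.299  0.611 -0.156] g54.9 j7 0.89 tq7 -0.311
cmd 97.0 t17.22 p [ 496.1 -119.2  259.6] phi 96.94 F [-2.4 -1.6  4.8] M [-0.309  0.605 -0.148] g55.2 j7 0.81 tq7 -0.312
cmd 92.0 t17.47 p [ 496.1 -119.2  259.4] phi 91.96 F [-3.  -0.7  6.1] M [-0.31   0.619  0.131] g54.9 j7 0.72 tq7 -0.533
cmd 87.0 t17.72 p [ 496.1 -119.2  259.3] phi 86.97 F [-1.9 -2.4  6. ] M [-0.27   0.634  0.07 ] g54.9 j7 0.63 tq7 -0.559
cmd 82.0 t17.97 p [ 496.1 -119.2  259.1] phi 81.97 F [-3.4 -1.5  6.4] M [-0.261  0.646  0.118] g54.6 j7 0.55 tq7 -0.580
cmd 77.0 t18.22 p [ 496.1 -119.2  258.9] phi 76.97 F [-2.3 -1.6  5.9] M [-0.359  0.599  0.193] g54.7 j7 0.46 tq7 -0.602
(77, 258.8333333333333)
```

Touch came between cmd 97° and 92°: joint-7 torque stepped by 0.22 N m and now climbs 0.022 per 5°, which matches the spring. Flat is therefore due at about 35–40°. The wrist moment has an offset, so I'll use joint-7 torque, where nut torque ≈ |tq7|−0.21.

```bash
python3 - <<'E'
from h import *
ax=np.array([496.2,-119.0])
p,z=77,258.8333
while p>28:
    step=5 if p>47 else 1
    n=p-step; z-=step/30
    ctrl.line_to([*ax,z],q(np.radians(n)),feed=(step/30)/(step/(20 if step>1 else 5)));p=n
    s=st('cmd %.1f'%p)
    if s['joint_torque'][6]<-0.92: print('STOP');break
    if np.linalg.norm(s['wrist_force'])>30: print('FORCE');break
print(p,z)
E
```

```text
cmd 72.0 t18.47 p [ 496.1 -119.2  258.8] phi 71.97 F [-2.6 -1.   6.9] M [-0.31   0.635  0.161] g55.1 j7 0.37 tq7 -0.624
cmd 67.0 t18.72 p [ 496.1 -119.2  258.6] phi 66.98 F [-3.1 -1.7  6. ] M [-0.315  0.698  0.233] g55.1 j7 0.29 tq7 -0.645
cmd 62.0 t18.97 p [ 496.1 -119.2  258.4] phi 61.98 F [-3.3 -1.4  4.6] M [-0.336  0.702  0.222] g54.9 j7 0.20 tq7 -0.667
cmd 57.0 t19.22 p [ 496.1 -119.2  258.3] phi 56.98 F [-3.1 -1.6  5.6] M [-0.274  0.627  0.267] g55.0 j7 0.12 tq7 -0.688
cmd 52.0 t19.47 p [ 496.1 -119.1  258.1] phi 51.98 F [-2.7 -1.4  6.4] M [-0.268  0.683  0.306] g54.9 j7 0.03 tq7 -0.709
cmd 47.0 t19.72 p [ 496.1 -119.1  257.9] phi 46.99 F [-3.6 -1.3  6.5] M [-0.304  0.708  0.271] g55.0 j7 -0.06 tq7 -0.731
cmd 46.0 t19.97 p [ 496.1 -119.1  257.9] phi 46.03 F [-3.3 -1.6  6.2] M [-0.296  0.711  0.447] g55.0 j7 -0.07 tq7 -0.570
cmd 45.0 t20.22 p [ 496.1 -119.1  257.9] phi 45.03 F [-2.9 -1.3  6. ] M [-0.306  0.7    0.506] g54.9 j7 -0.09 tq7 -0.576
cmd 44.0 t20.47 p [ 496.1 -119.1  257.9] phi 44.03 F [-3.7 -1.9  6.4] M [-0.294  0.652  0.52 ] g54.8 j7 -0.11 tq7 -0.580
cmd 43.0 t20.72 
[... 641 characters left out ...]
 [-3.4 -1.4  6. ] M [-0.317  0.717  0.528] g54.7 j7 -0.21 tq7 -0.606
cmd 37.0 t22.22 p [ 496.1 -119.2  257.6] phi 37.03 F [-3.4 -1.3  6.2] M [-0.327  0.709  0.557] g54.9 j7 -0.23 tq7 -0.610
cmd 36.0 t22.47 p [ 496.1 -119.1  257.6] phi 36.03 F [-3.7 -1.6  6.5] M [-0.352  0.734  0.52 ] g55.2 j7 -0.25 tq7 -0.614
cmd 35.0 t22.72 p [ 496.1 -119.1  257.6] phi 35.04 F [-3.5 -1.2  6.2] M [-0.313  0.698  0.525] g54.9 j7 -0.26 tq7 -0.619
cmd 34.0 t22.97 p [ 496.1 -119.1  257.5] phi 34.06 F [-2.7 -2.3  6.3] M [-0.33   0.79   0.713] g54.8 j7 -0.28 tq7 -0.810
cmd 33.0 t23.22 p [ 496.1 -119.1  257.5] phi 33.07 F [-4.2 -1.5  6.3] M [-0.365  0.743  0.924] g54.8 j7 -0.30 tq7 -1.017
STOP
33 257.36663333333286
```

At slow speed joint torque and wrist moment agree: ≈0.6 at 35° (flat), then a hard rise to ≈1.0 N m at 33°. That is the dead stop, still under the 1.5 limit. Releasing and checking.

```bash
python3 - <<'E'
from h import *
ctrl.let_go();s=st('open')
p=s['tcp_pos'];ctrl.line_to([p[0],p[1],355],feed=120);st('up')
ctrl.move_to([250,350,450],q(np.radians(157)));ctrl.hold(0.5);st('away')
out=[]
for n,(u,v) in(('scene',(300,255)),('top',(336,272))):
    im,d=cams.get_image(n);save(n+'9.png',im)
    out.append(cv2.resize(im[v-50:v+50,u-50:u+50],(400,400),interpolation=cv2.INTER_CUBIC))
    P=pts(n,d);hsv=cv2.cvtColor(im,cv2.COLOR_RGB2HSV)
    near=np.hypot(P[...,0]-495.5,P[...,1]+119.4)<34
    m=near&(hsv[...,0]>15)&(hsv[...,0]<32)&(hsv[...,1]>90)&(P[...,2]>95)
    print(n,'brass z',np.percentile(P[m][:,2],[50,75,90,95]).round(1))
    N,b,r=nutfit(n,im,d,(495.5,-119.4),119.1);print(N,b,r)
    # other objects: difference vs start
    o=np.load(f'/tmp/{n}0.npz')['im'];
    def slot(I):
        k=I[v-50:v+50,u-50:u+50]
    for nm,(a,c) in dict(grey=((436,212) if n=='scene' else (168,262)),).items():
        print('grey diff',np.abs(im[c-25:c+25,a-25:a+25].astype(int)-o[c-25:c+25,a-25:a+25]).mean())
save('crop9.png',np.hstack(out))
E
```

```text
open t23.63 p [ 496.2 -118.9  257.3] phi 33.01 F [-0.1 -0.3  0.5] M [-0.014  0.029  0.063] g85.4 j7 -0.30 tq7 -0.002
up t24.60 p [ 496.  -118.7  354.4] phi 33.01 F [-0.2 -0.1 -0.3] M [ 0.058 -0.002 -0.042] g85.8 j7 -0.57 tq7 -0.030
away t27.04 p [250.1 350.  450. ] phi 156.99 F [-0.7 -0.1  0.5] M [ 0.029  0.008 -0.031] g85.6 j7 -0.00 tq7 -0.001
scene brass z [114.6 119.9 121.  121.4]
279 (np.float64(60.586626642316524), np.float64(6.000000000000001), array([ 498.55090871, -120.77347605])) [490.93758168 -91.01130183]
grey diff 0.5729333333333333
top brass z [119.3 120.5 121.4 122.1]
499 (np.float64(56.2269171584614), np.float64(7.0), array([ 494.15169569, -119.00379726])) [491.68507046 -91.36102878]
grey diff 1.7654666666666667
```

View pics/crop9.png

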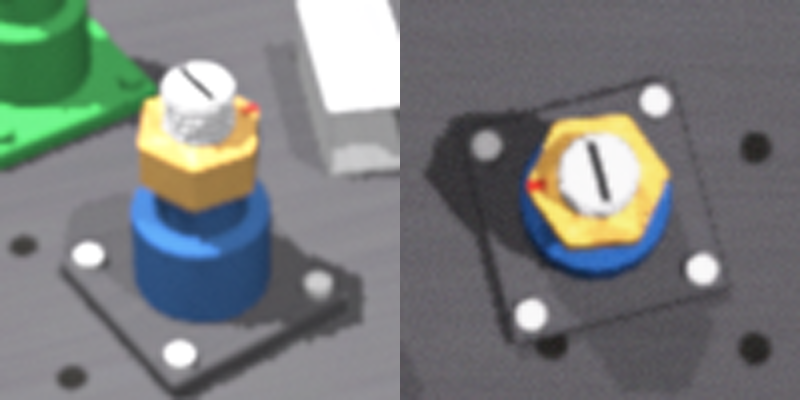

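View pics/scene9.png

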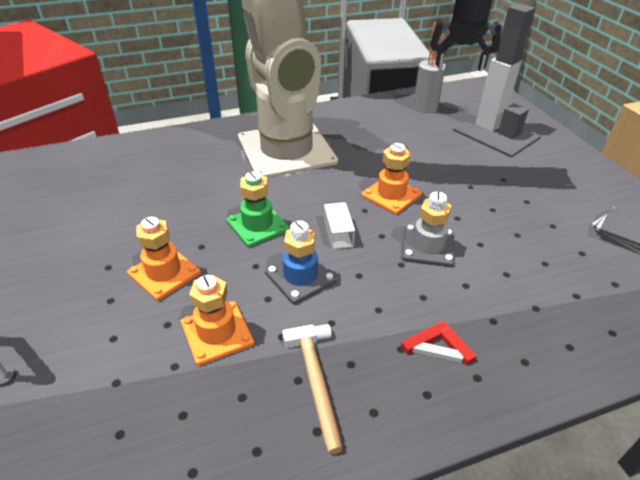

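The nut top now reads ≈119.3 against 119.1 when flat. The red mark has gone from 37° to ≈96°, about 301° clockwise. The slot points the same way as before, and the grey jack and loose things look unmoved. Handing in.

```bash
python3 - <<'E'
from h import *
ctrl.sign_off();st()
E
```

```text
the job is handed in; nothing more can be done
the job is handed in; nothing more can be done
```

The blue jack's nut is run down and tight on its flattened washer, and the job was handed in at about 27 s. I turned it roughly 304° clockwise in two strokes with one regrip, then let go and moved the arm clear.

**Tightening:** the washer touched at about cmd 92–97° and reached flat (≈0.6 N m) at about 35°. I stopped at ≈1.0 N m on the hard stop, below the 1.5 N m that would drag the screw.

**Last checks:**
- **Nut height:** its top stands at z ≈ 119.3 mm, against 119.1 expected when flat.
- **Set screw:** the slot across its top points the same way as before, by eye in both views.
- **Other things:** the picture around the grey jack's nut is practically unchanged. The tube, square and hammer look unmoved.

**Disagreements:**
- **Axis position:** the two cameras differed by about 3 mm in x. I settled it from the grip forces.
- **Torque readings:** the wrist moment and joint 7 torque disagreed by 0.2–0.4 N m while turning fast. They came to within 0.1 N m of each other at the slow final steps.

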